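Lay out a resistance measurement

TASK

Lay out the resistance test on the white sheet: lay the sample plate flat on the centre of the metal stage, its long sides along the long sides of the marked outline (left to right), and stand the larger of the two weights in the middle of the plate to hold it down. Stand the round standard resistor upright close behind the terminal block (on the side away from the robot, about 30 mm clear of it and centred on it), and place the black shunt block upright, halfway between the stage and the terminal block and in line with them, its long sides parallel to the sides of those two that face each other. Leave the small weight and the screwdriver where they lie, and leave everything standing free.

Things in the scene. Friction and masses are not known exactly. Their poses are not given: they have to be found in the camera images.
- mat: white paper sheet, 250 (x) x 400 (y) mm, under 1 mm thick (no obstacle). Origin at its centre on the bench top; x points away from the robot (turned at most 0.15 rad), y to the robot's left. Stage and terminal block are fixed on it at x = 0, y = +125 and -125 mm: which is on which side varies. So its centre is the point halfway between them.
- stage: measuring stage: flat square aluminium plate, 90 x 90 x 15 mm, fixed, with a dark marked rectangle (58 x 82 mm, long along y) on its flat top that shows how the sample lies. Origin at the centre of the underside, on the bench; top at z = 15 mm; axes parallel to the sheet's (x away from the robot).
- terminal: terminal block: grey plastic bar, 36 (x) x 90 (y) x 22 mm, with a row of five brass screws on top (screw tops at 24 mm), fixed. Origin at the centre of the underside, on the bench; axes parallel to the sheet's (x away from the robot: behind it means +x).
- sample: sample plate: flat white plastic frame with a glass window and a zigzag of copper traces, 52 (x) x 76 (y) x 8 mm, loose, about 60 g; starts flat on the bench. Origin at the centre of the underside. Can be gripped across its 52 mm width by the fingertips.
- weight: the larger weight: stepped steel laboratory weight, a cylinder of diameter 44 mm and height 30 mm, then a neck of diameter 14 mm and a knob of diameter 22 mm (z = 38 to 50 mm); 50 mm tall overall, about 400 g, loose and upright. Origin at the centre of the underside. Can be gripped round the 44 mm cylinder.
- weight_small: the smaller weight, not to be used: same shape, diameter 26 mm, 32 mm tall overall, about 100 g, loose, standing in front of the sheet's middle on the robot's side or on its front part. Origin at the centre of the underside.
- standard: standard resistor: dark steel round can, diameter 52 mm, 50 mm high, with two brass binding posts on top (overall height 62 mm), about 300 g, loose and upright. Origin at the centre of the underside, z up. Which way round it stands does not matter.
- shunt: shunt block: black plastic block, 70 (x) x 36 (y) x 26 mm, with brass contacts and screws at both ends of its top (overall height 29 mm), about 160 g, loose, lying flat. Origin at the centre of the underside. Can be gripped across its 36 mm width.
- screwdriver: black-handled screwdriver, 160 mm long, lying on the bench beyond the sheet; a bystander. Origin on the bench under its middle; its x runs along the shaft from handle to tip. (Beyond the sheet on the left, out of the way from x = 0.82 m on, stands a fixed bench multimeter, 88 mm tall.)
Not all that is in view belongs to the job. What is shaped like the sample but brown, pink or red is not meant.

How it is judged (in metres and radians):
At the end, for the whole second after the job is handed in: Sample flat on the stage within 12 mm and 10 deg; large weight upright on it within 12 mm; standard resistor upright 6 to 51 mm behind the terminal block, centred to 15 mm; shunt flat at the halfway point to 15 mm and 10 deg; small weight and screwdriver within 30 mm of their starts; all at rest (horizontal distance between sample and stage below 0.012 m and z of sample in the frame of stage between 0.012 and 0.018 m and angle between the y axis of sample and the y axis of stage, either way round below 0.17 rad and angle between each of sample, weight, standard, shunt's own z axis and vertical below 0.1 rad and horizontal distance between weight and sample below 0.012 m and z of weight in the frame of sample between 0.005 and 0.011 m and x of standard in the frame of terminal between 0.05 and 0.095 m and y of standard in the frame of terminal between -0.015 and 0.015 m and height (world z) of each of standard, shunt below 0.006 m and x of shunt in the frame of mat between -0.015 and 0.015 m and y of shunt in the frame of mat between -0.015 and 0.015 m and angle between the x axis of shunt and the x axis of mat, either way round below 0.17 rad and linear speed of each of sample, weight, standard, shunt below 0.02 m/s and angular speed of each of sample, weight, standard, shunt below 0.2 rad/s and distance of each of weight_small, screwdriver from where it was at the start of the episode below 0.03 m); the robot touches nothing.
It fails at once if the small weight or the screwdriver is knocked away (distance of any of weight_small, screwdriver from where it was at the start of the episode above 0.03 m).
It also fails if it takes over 120 s, if anything falls off the work surface, if the arm or the gripper's body presses on something with over 40 N, if the wrist force passes 120 N, or if a joint passes its speed limit or range.

ROBOT

A 7-joint arm with a two-finger parallel gripper is mounted at the origin on the work surface. World frame = base frame: x ahead of the robot, y to its left, z up, the work surface at z = 0. Lengths are in mm, angles in degrees, forces in N, time in s.
With the tool pointing down it reaches from about 400 to 850 mm from the base axis. Payload 4.5 kg.
Tool frame: the origin (TCP) lies at the very end of the fingers, on their centre line; the grasp point (between the pads) lies 19 mm behind it; z points along the fingers, y is the line along which they close (so a half turn about z gives the same grasp; the last joint's range is limited). The gripper opens to 85 mm and grips with 20 to 120 N. Pads are 22 mm wide; open, the fingers measure 114 mm over their backs; the gripper's body (76 mm by 85 mm) begins 54 mm behind the grasp point. The pads swing forward as they close: fully open they stand 13 mm farther back than shut.
Start: joints at [77.051, 39.483, -11.15, 89.685, 9.013, 51.709, -12.324], TCP at [160.583, -604.042, 231.317] pointing down, gripper open.
Joint ranges: [-172.22, 172.22], [-26.19, 119.32], [-84.43, 86.54], [7.71, 146.69], [-57.33, 237.33], [2.42, 119.75], [-152.13, 152.13]. Speed limits (degrees/s): [147.25, 147.25, 180, 180, 180, 180, 180].

INTERFACE

Orientations are given as [roll, pitch, yaw] about the fixed x, y, z axes, in that order (R = Rz(yaw) Ry(pitch) Rx(roll)).
In Python, from plant import manip gives the robot as it stands.
- The arm moves only by the tool servo_tool, never from a script. Its argument "motion" is a list of rows, each a list of 4 numbers: the shift along the tool's x, y, z scaled (see below), then the turn about the tool's z scaled (see below). A call has 1 to 10 rows; each row shifts and turns the commanded pose from where the row before left it, along the tool's axes as they then stand; what a row does not reach is not made up. The controller multiplies each number of a shift by 4 cm and each number of a turn by 90 degrees. A row lasts 1/10 s, in which the tool goes at most 50 mm and 8.59 degrees, less where a joint would pass 70% of its speed; a pose out of reach is approached as far as the arm can. A call with a number of a shift or a turn outside -1 to 1 is refused whole. A call with a gripper value outside its range is refused whole. "gripper" is the finger opening in mm, from 0 to 85.4, set as the call begins (left out, the last holds). The fingers move at their own pace and stop on an object; "force" is the grip in N (left out, the last holds). Time passes only in rows, so rows that do not move let the fingers close. It gives the time, the measured TCP pose, the force, the opening and the grip force at its end, in the units of the state.
- manip.sense(): the state, without advancing time (a new reading comes with each control period).
- manip.camera(name): name is "scene" or "top"; returns the picture (420x560x3 uint8, blue, green, red); there is no depth.
- manip.camera_params(name): a dict with "fx", "fy", "cx", "cy" (pixels), "k1" (the pictures are not rectified: a ray, as slopes to the right and down, at radius r is drawn at 1 + k1 r^2 times it, then the intrinsics apply), "extrinsics" (4x4, takes a point from world to camera coordinates). Camera axes: x right, y up, looking along -z (the intrinsics and any distortion apply to the point x, -y, -z); pixel columns grow to the right and rows downward; lengths in mm; the calibration is good to about 2 mm. A picture is of the moment at which its call begins. camera_params takes no time and is no camera call.
- manip.hand_in(): hands the job in; it is judged then, once.
The state is a dict: "clock": time; "qpos": joint angles; "qvel": joint speeds; "effort": joint torques, N m; "ee_pos": TCP position; "ee_rot": TCP orientation; "ft_force": force on the tool from outside, world axes, zero at the start; "ft_torque": the same for the moment, N m; "grip_width": opening from 0.0 (shut) to 1.0 (fully open); "gripper_force": force on a finger pad.
Only numpy, scipy, OpenCV 4.12 (cv2) and the standard library are available. Lean on these libraries where they do the work, as an engineer would, in place of code of your own. Each camera call takes 0.05 s, during which the arm holds its last target. There are 200 camera calls.

## Working session

There is one attempt and no reset: what is moved stays moved. The work goes in short steps, Python scripts to look and compute and a tool call to move; the robot and the scene stay as the last step left them, time stands still between calls to the robot, and variables do not carry over. Pictures are saved under pics/ and viewed, at most 14 in all, crops included, and the job is handed in when it is done.

Besides the shell and the picture viewer there is one more tool, called after "Call:" as a command line: name --pt "numbers of a row" for each row, then --argument value for the rest. servo_tool: Moves the arm, as the interface text tells. Shifts and turns lie within -1 to 1; 1 stands for 4 cm of shift or 90 degrees of turn. Its arguments: {"type":"object","properties":{"motion":{"type":"array"},"gripper":{"type":"number"},"force":{"type":"number"}},"required":["motion"]}

```bash
mkdir -p pics
cat > h.py <<'E'
import numpy as np, cv2
from plant import manip
def ray(name,uv):
    p=manip.camera_params(name);E=np.array(p["extrinsics"])
    K=np.array([[p["fx"],0,p["cx"]],[0,p["fy"],p["cy"]],[0,0,1.]])
    s=cv2.undistortPoints(np.array(uv,float).reshape(-1,1,2),K,np.array([p["k1"],0,0,0.])).reshape(-1,2)
    d=np.c_[s[:,0],-s[:,1],-np.ones(len(s))]@E[:3,:3]
    return -E[:3,:3].T@E[:3,3],d
def w(name,uv,z):
    o,d=ray(name,uv); return o+d*((np.asarray(z,float)-o[2])/d[:,2])[:,None]
def px(name,P):
    p=manip.camera_params(name);E=np.array(p["extrinsics"])
    c=np.atleast_2d(P)@E[:3,:3].T+E[:3,3]; s=np.c_[c[:,0],-c[:,1]]/-c[:,2:]
    s=s*(1+p["k1"]*(s**2).sum(1))[:,None]
    return s*[p["fx"],p["fy"]]+[p["cx"],p["cy"]]
E
python3 - <<'E'
from h import *
for n in("top","scene"):
    im=manip.camera(n);cv2.imwrite(f"pics/{n}_raw.png",im);cv2.imwrite(f"pics/{n}1.png",cv2.resize(im,(800,600),interpolation=cv2.INTER_CUBIC))
    print(manip.camera_params(n))
s=manip.sense();print(s)
E
```

```text
{'fx': 435.39302009353884, 'fy': 435.39302009353884, 'cx': 282.07532360757074, 'cy': 207.79116388700942, 'k1': -0.020777890141196416, 'extrinsics': array([[ 2.86930718e-02, -9.99586927e-01,  1.63812085e-03,
         2.46920722e+01],
       [ 9.98103883e-01,  2.87397016e-02,  5.44303985e-02,
        -5.54772379e+02],
       [-5.44549939e-02,  7.32394434e-05,  9.98516223e-01,
        -9.90174402e+02],
       [ 0.00000000e+00,  0.00000000e+00,  0.00000000e+00,
         1.00000000e+00]])}
{'fx': 404.1692399139214, 'fy': 404.1692399139214, 'cx': 283.4895781018439, 'cy': 205.48111029269268, 'k1': -0.09275905485982296, 'extrinsics': array([[-5.14194608e-01,  8.57587556e-01,  1.21445205e-02,
         2.60811409e+02],
       [-7.42213267e-01, -4.52024695e-01,  4.94765744e-01,
         4.16075048e+02],
       [ 4.29794568e-01,  2.45392054e-01,  8.68941522e-01,
        -1.24350903e+03],
       [ 0.00000000e+00,  0.00000000e+00,  0.00000000e+00,
         1.00000000e+00]])}
{'clock': 0.1, 'qpos': array([ 77.04987712,  39.53181792, -11.14635095,  89.74024863,
         9.01197948,  51.7100346 , -12.32616751]), 'qvel': array([-0.04801226, -0.10579012, -0.06271078, -0.25053145,  0.02941678,
       -0.09809676, -0.07059342]), 'effort': array([-4.97289104e-03, -5.40600336e+01, -1.27222113e+00, -1.58985615e+01,
        9.26647248e-03,  4.35768510e-03,  1.30889177e-05]), 'ee_pos': array([ 160.38164132, -603.44488137,  230.52108617]), 'ee_rot': array([-1.79899933e+02,  5.86058283e-03,  1.48899162e+01]), 'ft_force': array([ 0.10223334, -0.71361355, -0.05857569]), 'ft_torque': array([-0.04026865, -0.0015294 , -0.03584003]), 'gripper_force': 0.0, 'grip_width': 0.997379298723042}
```

View pics/top1.png

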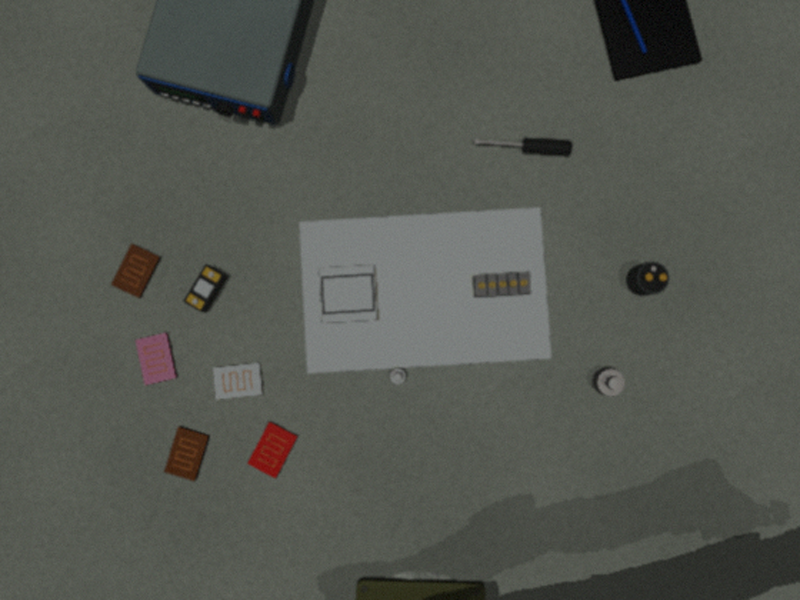

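View pics/scene1.png

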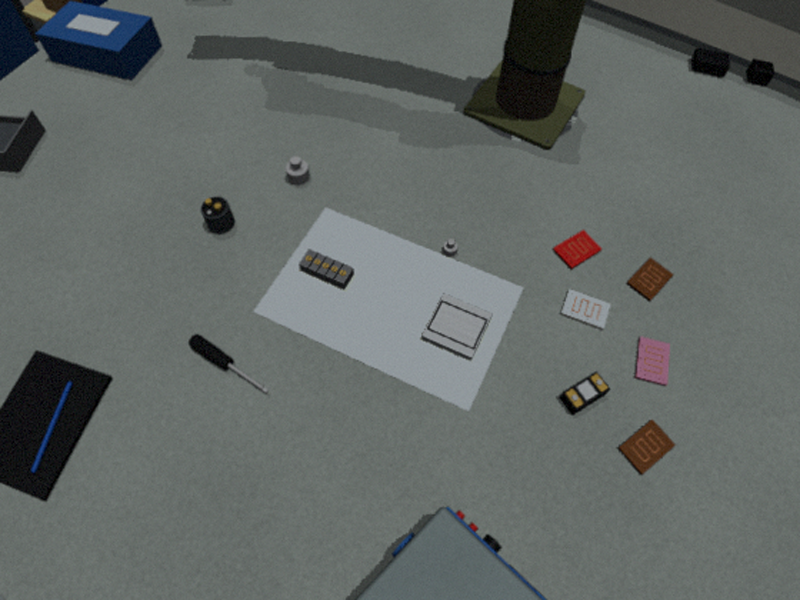

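The top view shows the stage left (348,293) and the terminal right (501,284) on the sheet. The sample is at (238,381), shunt (206,288), standard (648,278), large weight (610,382), small weight (398,376) and screwdriver (523,146). I'll enlarge it to read edges.

Run:
```python
from h import *
im=cv2.imread("pics/top_raw.png")
def crop(x0,y0,x1,y1,k,n):
    c=cv2.resize(im[y0:y1,x0:x1],None,fx=k,fy=k,interpolation=cv2.INTER_CUBIC)
    c=cv2.convertScaleAbs(c,alpha=1.5);cv2.imwrite(f"pics/{n}.png",c)
crop(120,175,280,290,5,"cl")   # px=120+u/5
crop(320,175,480,290,5,"cr")
g=cv2.cvtColor(im,cv2.COLOR_BGR2GRAY)
print(im.shape,w("top",[[348*.7,293*.7],[501*.7,284*.7]],[15,22]))
```

```text
(420, 560, 3) [[ 557.50348026  129.64045337   15.        ]
 [ 578.67252783 -116.37139986   22.        ]]
```

View pics/cl.png

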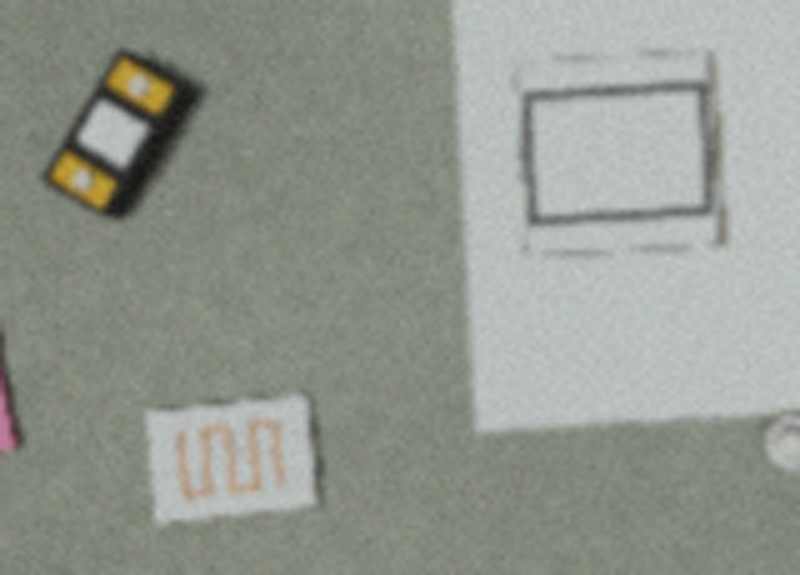

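View pics/cr.png

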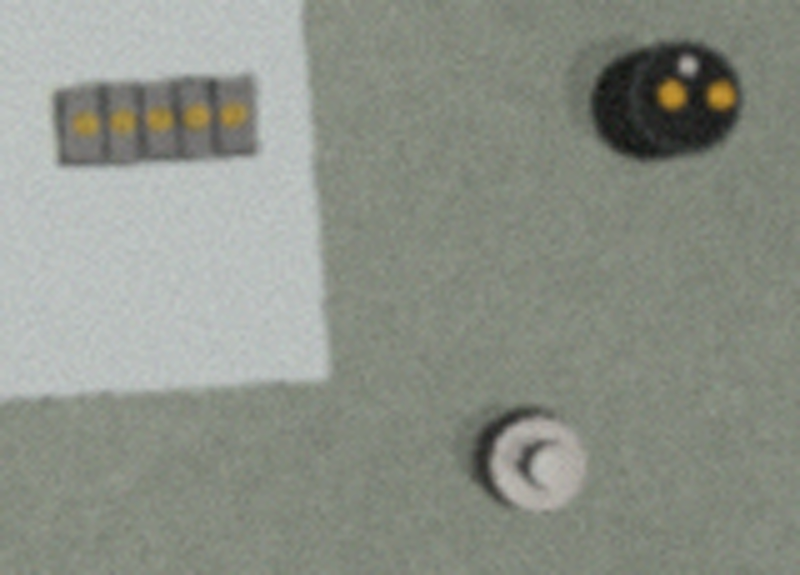

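Read from the crops. Left: outline corners (523,93),(706,84),(713,210),(530,222); sample corners (147,410),(305,395),(320,505),(158,523); shunt screws (139,86),(82,180); mat corner (477,432). Right: terminal screws from (85,125) to (234,114); standard posts (671,95),(721,95); weight shoulder centre (537,463) and knob (553,464); mat corner (328,380).

Run:
```python
from h import *
np.set_printoptions(precision=1,suppress=True)
L=lambda P,z:w("top",(np.array(P,float)+.5)/5-.5+[120,175],np.full(len(P),z))
R=lambda P,z:w("top",(np.array(P,float)+.5)/5-.5+[320,175],np.full(len(P),z))
ang=lambda a,b:np.degrees(np.arctan2(*(b-a)[[1,0]]))
def q(n,c): print(n,c.mean(0),[round(float(np.linalg.norm(c[i]-c[(i+1)%4])),1) for i in range(4)],[round(float(ang(c[i],c[(i+1)%4])),1) for i in range(4)])
q("outline",L([(523,93),(706,84),(713,210),(530,222)],15))
q("sample",L([(147,410),(305,395),(320,505),(158,523)],8))
s=L([(139,86),(82,180)],29);print("shunt",s.mean(0),ang(s[1],s[0]),np.linalg.norm(s[1]-s[0]),L([(113,131)],26))
t=R([(85,125),(122,122),(160,119),(197,117),(234,114)],24);print("term",t.mean(0),ang(t[4],t[0]))
print("std",R([(671,95),(721,95)],62).mean(0),R([(686,97)],50))
print("wt",R([(537,463)],30),R([(553,464)],50))
m=np.vstack([w("top",[[210,155.4],[378.7,145.6]],[0,0]),R([(328,380)],0),L([(477,432)],0)]);q("mat",m)
print("small",w("top",[[398*.7,376*.7]],[30]))
print("driver",w("top",[[474*.7,142*.7],[572*.7,148*.7]],[8,12]))
# scene cross-check
S=lambda P,z:w("scene",np.array([P])*.7-.15,[z])
print("scene: std",S((217,208),50),"wt knob",S((296,161),50),"term",S((327,267),24),"stage",S((459,324),15),"sample",S((586,309),8),"shunt",S((584,391),26))
```

```text
outline [557.6 130.6  15. ] [84.8, 58.4, 84.6, 59.8] [-85.5, -175.0, 95.4, 5.2]
sample [411.3 304.7   8. ] [73.6, 51.1, 75.3, 52.3] [-82.9, -169.9, 98.0, 8.1]
shunt [558.9 361.3  29. ] -28.877315018143427 49.92693490427541 [[560.  361.2  26. ]]
term [ 579.3 -117.9   24. ] 95.88453385206579
std [ 594.  -349.6   62. ] [[ 594.1 -350.    50. ]]
wt [[ 427.8 -291.4   30. ]] [[ 429.  -291.8   50. ]]
mat [567.4   5.2   0. ] [399.5, 247.8, 397.8, 248.4] [-85.0, -175.5, 95.1, 4.9]
small [[427.5  44.9  30. ]]
driver [[ 813.8  -69.4    8. ]
 [ 807.6 -230.8   12. ]]
scene: std [[ 595.  -343.9   50. ]] wt knob [[ 430.3 -288.3   50. ]] term [[ 582.9 -113.1   24. ]] stage [[556.8 133.8  15. ]] sample [[414.5 306.6   8. ]] shunt [[563.8 359.   26. ]]
```

```bash
cat > plan.py <<'E'
import sys
from h import *
x,y,z,yaw=map(float,sys.argv[1:5]); s=manip.sense(); p=s["ee_pos"]; y0=s["ee_rot"][2]
t=-(yaw-y0+180)%360-180 if False else -((yaw-y0+180)%360-180)
n=max(1,int(np.ceil(abs(t)/8.2))) ; d=np.array([x,y,z])-p; a=np.radians(yaw)
T=np.array([d[0]*np.cos(a)+d[1]*np.sin(a), d[0]*np.sin(a)-d[1]*np.cos(a), -d[2]])
k=max(1,int(np.ceil(max(abs(T).max()/38,np.linalg.norm(T)/46))))
print("clock",round(s["clock"],1),"pos",p.round(1),"yaw",round(y0,1),"F",np.round(s["ft_force"],1),"w",round(s["grip_width"]*85.4,1),"q",s["qpos"].round(0))
print(f"turn {t:.1f}deg: {n} rows of {t/90/n:.4f}; then tool mm {T.round(1)}: {k} rows of {(T/40/k).round(3)}; xy part/row {(T[:2]/40/k).round(3)}")
E
python3 plan.py 594 -349 150 5
```

```text
clock 0.1 pos [ 160.4 -603.4  230.5] yaw 14.9 F [ 0.1 -0.7 -0.1] w 85.2 q [ 77.  40. -11.  90.   9.  52. -12.]
turn 9.9deg: 2 rows of 0.0549; then tool mm [ 454.1 -215.7   80.5]: 12 rows of [ 0.946 -0.449  0.168]; xy part/row [ 0.946 -0.449]
```

Call:
servo_tool --pt "0 0 0 0.055" --pt "0 0 0 0.055" --pt "0.5 -0.25 0.1 0" --pt "0.9 -0.43 0.16 0" --pt "0.9 -0.43 0.16 0" --pt "0.9 -0.43 0.16 0" --pt "0.9 -0.43 0.16 0" --pt "0.9 -0.43 0.16 0" --pt "0.9 -0.43 0.16 0" --pt "0.9 -0.43 0.16 0" --gripper 85

```text
clock: 1.1
ee_pos: [421.3, -449.3, 181.9]
ee_rot: [-180.0, 0.0, 5.0]
ft_force: [0.3, 0.0, -0.3]
grip_width: 0.997
gripper_force: 0.0
```

```bash
python3 plan.py 594 -349 100 5
```

```text
clock 1.1 pos [ 421.3 -449.3  181.9] yaw 5.0 F [ 0.3  0.  -0.3] w 85.2 q [ 46.  42.  -6.  94.   5.  44. -47.]
turn -0.0deg: 1 rows of -0.0001; then tool mm [180.8 -84.9  81.9]: 5 rows of [ 0.904 -0.424  0.409]; xy part/row [ 0.904 -0.424]
```

Call:
servo_tool --pt "0.9 -0.42 0.25 0" --pt "0.9 -0.42 0.25 0" --pt "0.9 -0.42 0.25 0" --pt "0.9 -0.43 0.25 0" --pt "0.7 -0.34 0.25 0" --pt "0.22 -0.1 0.25 0" --pt "0 0 0.25 0" --pt "0 0 0.3 0" --pt "0 0 0 0"

```text
clock: 2.0
ee_pos: [589.2, -351.5, 98.3]
ee_rot: [-180.0, 0.3, 4.8]
ft_force: [0.1, 0.3, -0.3]
grip_width: 0.992
gripper_force: 0.0
```

```bash
python3 plan.py 594 -349 15 5
python3 - <<'E'
from h import *
im=manip.camera("scene");c=cv2.resize(im[90:210,90:250],None,fx=5,fy=5,interpolation=cv2.INTER_CUBIC);cv2.imwrite("pics/s2.png",cv2.convertScaleAbs(c,alpha=1.4))
E
```

```text
clock 2.0 pos [ 589.2 -351.5   98.3] yaw 4.8 F [ 0.1  0.3 -0.3] w 84.7 q [ 29.  53.  -3.  84.   4.  43. -62.]
turn -0.2deg: 1 rows of -0.0021; then tool mm [ 5.  -2.1 83.3]: 3 rows of [ 0.041 -0.018  0.694]; xy part/row [ 0.041 -0.018]
```

View pics/s2.png

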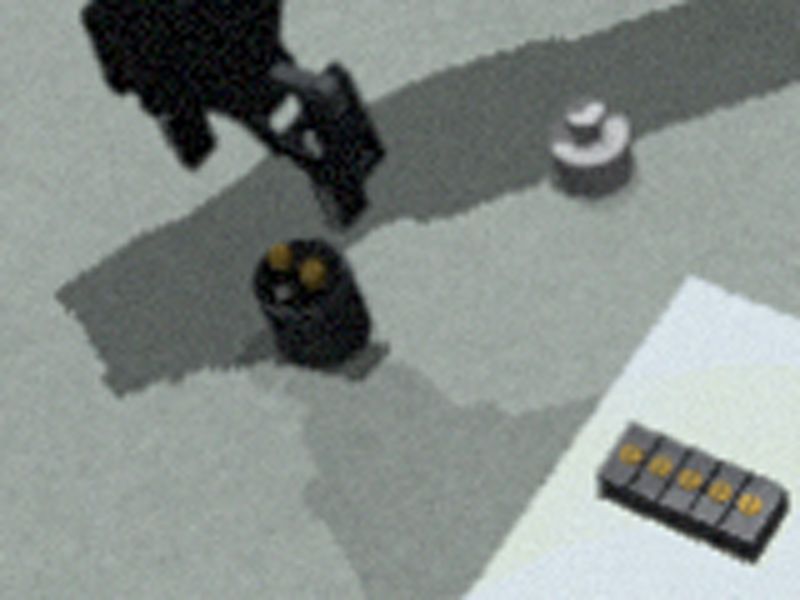

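The open gripper hangs above the can at crop (310,290), with its fingers to either side. Going down to grip.

Call:
servo_tool --pt "0.12 -0.05 0.3 0" --pt "0 0 0.5 0" --pt "0 0 0.5 0" --pt "0 0 0.5 0" --pt "0 0 0.3 0" --pt "0 0 0 0"

```text
clock: 2.65
ee_pos: [596.2, -347.0, 14.6]
ee_rot: [-179.9, 0.2, 5.0]
ft_force: [0.2, -0.0, -0.5]
grip_width: 0.995
gripper_force: 0.0
```

Call:
servo_tool --pt "0 0 0 0" --pt "0 0 0 0" --pt "0 0 0 0" --pt "0 0 0 0" --pt "0 0 0 0" --pt "0 0 0 0" --pt "0 0 0 0" --pt "0 0 0 0" --gripper 40 --force 50

```text
clock: 3.45
ee_pos: [598.7, -348.7, 18.3]
ee_rot: [179.9, -0.2, 5.0]
ft_force: [-1.2, -1.1, 6.6]
grip_width: 0.598
gripper_force: 52.9
```

```bash
python3 plan.py 650.6 -112 110 5
```

```text
clock 3.5 pos [ 598.7 -348.7   18.3] yaw 5.0 F [-1.2 -1.1  6.6] w 51.1 q [ 28.  60.  -3.  84.   5.  36. -62.]
turn -0.0deg: 1 rows of -0.0004; then tool mm [  72.3 -231.3  -91.7]: 7 rows of [ 0.258 -0.826 -0.327]; xy part/row [ 0.258 -0.826]
```

Call:
servo_tool --pt "0 0 -0.4 0" --pt "0 0 -0.7 0" --pt "0 0 -0.7 0" --pt "0.2 -0.6 -0.3 0" --pt "0.3 -0.85 0 0" --pt "0.3 -0.85 0 0" --pt "0.3 -0.85 0 0" --pt "0.3 -0.85 0 0" --pt "0.3 -0.85 0 0" --pt "0 0 0 0"

```text
clock: 4.45
ee_pos: [650.2, -137.6, 100.8]
ee_rot: [-179.5, -0.1, 5.6]
ft_force: [1.1, 1.3, -3.6]
grip_width: 0.592
gripper_force: 53.1
```

```bash
python3 plan.py 654 -112 40 5
```

```text
clock 4.5 pos [ 650.2 -137.6  100.8] yaw 5.6 F [ 1.1  1.3 -3.6] w 50.6 q [  9.  51.  -2.  88.   1.  40. -77.]
turn 0.6deg: 1 rows of 0.0065; then tool mm [  6.  -25.1  60.8]: 2 rows of [ 0.075 -0.314  0.76 ]; xy part/row [ 0.075 -0.314]
```

Call:
servo_tool --pt "0.07 -0.3 0.2 0" --pt "0.07 -0.3 0.3 0" --pt "0 0 0.4 0" --pt "0 0 0.3 0" --pt "0 0 0.3 0" --pt "0 0 0 0" --pt "0 0 0 0" --pt "0 0 0 0" --pt "0 0 0 0"

```text
clock: 5.35
ee_pos: [652.5, -124.3, 41.3]
ee_rot: [180.0, -0.1, 5.0]
ft_force: [-0.2, 0.3, -3.0]
grip_width: 0.597
gripper_force: 53.2
```

```bash
python3 plan.py 654 -112 18 5
```

```text
clock 5.3 pos [ 652.5 -124.3   41.3] yaw 5.0 F [-0.2  0.3 -3. ] w 51.0 q [  7.  56.  -1.  90.   1.  34. -79.]
turn -0.0deg: 1 rows of -0.0004; then tool mm [  2.5 -12.1  23.3]: 1 rows of [ 0.063 -0.302  0.582]; xy part/row [ 0.063 -0.302]
```

Call:
servo_tool --pt "0.06 -0.3 0.1 0" --pt "0 0 0.15 0" --pt "0 0 0.15 0" --pt "0 0 0.1 0" --pt "0 0 0 0" --pt "0 0 0 0" --pt "0 0 0 0" --pt "0 0 0 0"

```text
clock: 6.15
ee_pos: [653.5, -112.0, 20.8]
ee_rot: [180.0, -0.0, 5.0]
ft_force: [-0.0, 0.4, -3.7]
grip_width: 0.594
gripper_force: 53.2
```

Call:
servo_tool --pt "0 0 0.05 0" --pt "0 0 0.03 0" --pt "0 0 0 0" --pt "0 0 0 0"

```text
clock: 6.55
ee_pos: [653.5, -111.9, 18.3]
ee_rot: [180.0, -0.0, 5.0]
ft_force: [-1.9, -0.1, 5.6]
grip_width: 0.597
gripper_force: 54.0
```

Touching down. Releasing and going up.

Call:
servo_tool --pt "0 0 0 0" --pt "0 0 0 0" --pt "0 0 0 0" --pt "0 0 0 0" --pt "0 0 -0.3 0" --pt "0 0 -0.6 0" --pt "0 0 -0.8 0" --pt "0 0 -0.8 0" --pt "0 0 -0.3 0" --pt "0 0 0 0" --gripper 80

```text
clock: 7.55
ee_pos: [654.9, -112.0, 131.9]
ee_rot: [179.9, -0.3, 5.0]
ft_force: [0.1, -1.0, -0.1]
grip_width: 0.934
gripper_force: 0.0
```

```bash
python3 plan.py 559.5 361 130 151
```

```text
clock 7.5 pos [ 654.9 -112.   131.9] yaw 5.0 F [ 0.1 -1.  -0.1] w 79.8 q [  6.  49.  -1.  88.   1.  43. -80.]
turn -146.0deg: 18 rows of -0.0901; then tool mm [312.7 367.5   1.9]: 11 rows of [0.711 0.835 0.004]; xy part/row [0.711 0.835]
```

Call:
servo_tool --pt "0 0 0 -0.09" --pt "0 0 0 -0.09" --pt "0 0 0 -0.09" --pt "0 0 0 -0.09" --pt "0 0 0 -0.09" --pt "0 0 0 -0.09" --pt "0 0 0 -0.09" --pt "0 0 0 -0.09" --pt "0 0 0 -0.09" --pt "0 0 0 -0.09"

```text
clock: 8.55
ee_pos: [652.0, -111.5, 127.3]
ee_rot: [-179.8, -0.0, 86.3]
ft_force: [0.1, -0.8, -0.6]
grip_width: 0.934
gripper_force: 0.0
```

Call:
servo_tool --pt "0 0 0 -0.09" --pt "0 0 0 -0.09" --pt "0 0 0 -0.09" --pt "0 0 0 -0.09" --pt "0 0 0 -0.09" --pt "0 0 0 -0.09" --pt "0 0 0 -0.09" --pt "0 0 0 -0.09" --pt "0 0 0 0"

```text
clock: 9.45
ee_pos: [652.0, -111.7, 127.3]
ee_rot: [-180.0, -0.2, 150.8]
ft_force: [0.8, 0.1, 0.2]
grip_width: 0.938
gripper_force: 0.0
```

Call:
servo_tool --pt "0.35 0.4 0 0" --pt "0.7 0.83 0 0" --pt "0.7 0.83 0 0" --pt "0.7 0.83 0 0" --pt "0.7 0.83 0 0" --pt "0.7 0.83 0 0" --pt "0.7 0.83 0 0" --pt "0.7 0.83 0 0" --pt "0.7 0.83 0 0" --pt "0.7 0.83 0 0"

```text
clock: 10.45
ee_pos: [573.6, 294.2, 128.3]
ee_rot: [-179.9, -0.0, 150.6]
ft_force: [-0.1, -0.2, 0.6]
grip_width: 0.936
gripper_force: 0.0
```

Call:
servo_tool --pt "0.7 0.83 0 0" --pt "0.35 0.4 0.1 0" --pt "0 0 0.2 0" --pt "0 0 0.3 0" --pt "0 0 0.3 0" --pt "0 0 0.3 0" --pt "0 0 0.2 0" --pt "0 0 0 0" --pt "0 0 0 0" --pt "0 0 0 0"

```text
clock: 11.45
ee_pos: [562.4, 356.6, 73.9]
ee_rot: [179.9, 0.0, 150.8]
ft_force: [-0.5, -1.2, -0.6]
grip_width: 0.935
gripper_force: 0.0
```

```bash
python3 plan.py 559.5 361 3 151;python3 - <<'E'
from h import *
im=manip.camera("scene");c=cv2.resize(im[160:360,280:480],(600,600),interpolation=cv2.INTER_CUBIC);cv2.imwrite("pics/s3.png",cv2.convertScaleAbs(c,alpha=1.4))
im=manip.camera("top")
cv2.imwrite("pics/t3.png",cv2.convertScaleAbs(cv2.resize(im[120:280,100:420],(800,400)),alpha=1.4))
E
```

```text
clock 11.4 pos [562.4 356.6  73.9] yaw 150.8 F [-0.5 -1.2 -0.6] w 79.8 q [-19.  57. -34.  88.  40.  48.  -8.]
turn -0.2deg: 1 rows of -0.0025; then tool mm [ 4.7  2.4 70.9]: 2 rows of [0.059 0.03  0.886]; xy part/row [0.059 0.03 ]
```

View pics/t3.png

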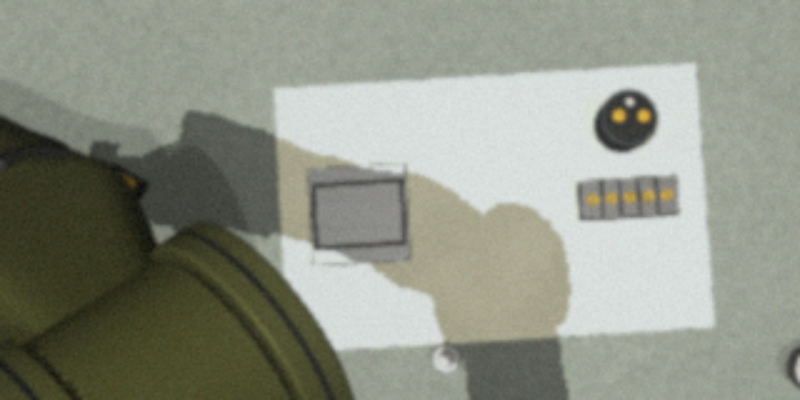

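View pics/s3.png

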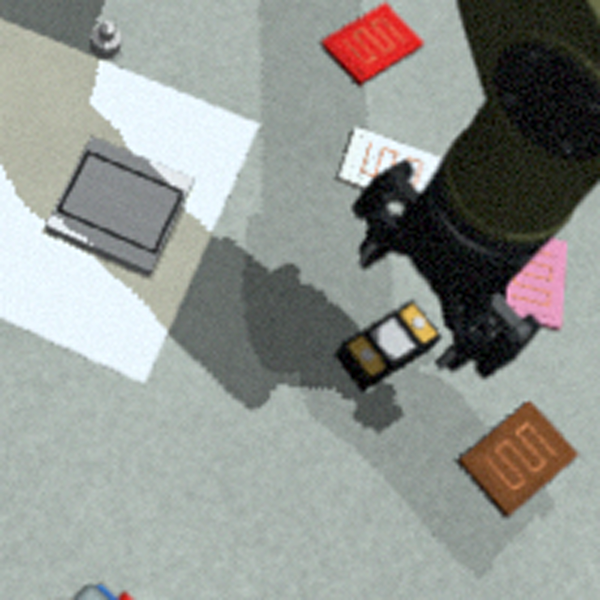

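The top view shows the standard behind the terminal (posts at (619,116),(644,116)). The scene view shows the gripper over the shunt at (388,343). Descending.

Call:
servo_tool --pt "0.12 0.06 0.2 0" --pt "0 0 0.4 0" --pt "0 0 0.4 0" --pt "0 0 0.4 0" --pt "0 0 0.3 0" --pt "0 0 0 0" --pt "0 0 0 0" --gripper 65

```text
clock: 12.25
ee_pos: [559.0, 360.7, 4.8]
ee_rot: [-180.0, -0.0, 150.8]
ft_force: [0.7, -0.3, 0.6]
grip_width: 0.763
gripper_force: 0.0
```

Call:
servo_tool --pt "0 0 0 0" --pt "0 0 0 0" --pt "0 0 0 0" --pt "0 0 0 0" --pt "0 0 0 0" --pt "0 0 0 0" --pt "0 0 0 0" --pt "0 0 0 0" --gripper 25 --force 40

```text
clock: 13.05
ee_pos: [559.8, 361.4, 6.4]
ee_rot: [179.9, 0.0, 150.8]
ft_force: [-0.3, 0.7, 5.8]
grip_width: 0.411
gripper_force: 42.6
```

```bash
python3 plan.py 568 6 100 185
python3 - <<'E'
from h import *
p=np.array([[619,116],[644,116]])/2.5+[99.7,119.7];P=w("top",p,[62,62]).mean(0);d=P[:2]-[578.9,-118.5];a=np.radians(5)
print(P,d@[np.cos(a),np.sin(a)],d@[-np.sin(a),np.cos(a)])
E
```

```text
clock 13.1 pos [559.8 361.4   6.4] yaw 150.8 F [-0.3  0.7  5.8] w 35.1 q [-21.  62. -31.  88.  43.  42. -11.]
turn -34.2deg: 5 rows of -0.0761; then tool mm [  22.8 -354.8  -93.6]: 10 rows of [ 0.057 -0.887 -0.234]; xy part/row [ 0.057 -0.887]
[ 648.18575981 -112.18438864   62.        ] 69.57254837216128 0.25292669083099373
```

Call:
servo_tool --pt "0 0 -0.3 0" --pt "0 0 -0.7 0" --pt "0 0 -0.7 0" --pt "0 0 -0.3 -0.08" --pt "0 0 0 -0.08" --pt "0 0 0 -0.08" --pt "0 0 0 -0.08" --pt "0 0 0 -0.06" --pt "0 0 0 0" --pt "0 0 0 0"

```text
clock: 14.05
ee_pos: [558.9, 360.2, 85.2]
ee_rot: [-180.0, -0.0, -175.1]
ft_force: [-0.1, -0.2, -2.5]
grip_width: 0.411
gripper_force: 41.8
```

Call:
servo_tool --pt "0.06 -0.5 0 0" --pt "0.06 -0.9 0 0" --pt "0.06 -0.9 0 0" --pt "0.06 -0.9 0 0" --pt "0.06 -0.9 0 0" --pt "0.06 -0.9 0 0" --pt "0.06 -0.9 0 0" --pt "0.06 -0.9 0 0" --pt "0.06 -0.9 0 0" --pt "0.06 -0.9 0 0"

```text
clock: 15.05
ee_pos: [565.0, 14.3, 85.6]
ee_rot: [-180.0, 0.0, -175.1]
ft_force: [1.2, -0.6, -2.3]
grip_width: 0.417
gripper_force: 41.7
```

Call:
servo_tool --pt "0 -0.3 0 0" --pt "0 0 0 0" --pt "0 0 0 0" --pt "0 0 0 0" --pt "0 0 0 0"

```text
clock: 15.55
ee_pos: [566.1, 6.2, 85.5]
ee_rot: [179.9, 0.0, -174.9]
ft_force: [-0.1, -0.4, -1.9]
grip_width: 0.413
gripper_force: 41.8
```

```bash
python3 plan.py 568 6 9 185
```

```text
clock 15.6 pos [566.1   6.2  85.5] yaw -174.9 F [-0.1 -0.4 -1.9] w 35.3 q [ 19.  53. -43. 106.  52.  43.  42.]
turn 0.1deg: 1 rows of 0.0016; then tool mm [-1.8 -0.3 76.5]: 3 rows of [-0.015 -0.003  0.638]; xy part/row [-0.015 -0.003]
```

Call:
servo_tool --pt "-0.05 0 0.3 0" --pt "0 0 0.5 0" --pt "0 0 0.5 0" --pt "0 0 0.4 0" --pt "0 0 0.15 0" --pt "0 0 0 0" --pt "0 0 0 0" --pt "0 0 0 0" --pt "0 0 0 0"

```text
clock: 16.45
ee_pos: [568.7, 4.2, 12.0]
ee_rot: [180.0, 0.1, -175.0]
ft_force: [0.5, -0.5, -2.0]
grip_width: 0.412
gripper_force: 41.7
```

Call:
servo_tool --pt "0 0 0.06 0" --pt "0 0 0 0" --pt "0 0 0 0"

```text
clock: 16.75
ee_pos: [568.1, 4.0, 8.9]
ee_rot: [-180.0, 0.0, -175.0]
ft_force: [-0.2, -0.4, -1.7]
grip_width: 0.41
gripper_force: 41.7
```

Call:
servo_tool --pt "0 -0.04 0.04 0" --pt "0 0 0.03 0" --pt "0 0 0 0" --pt "0 0 0 0"

```text
clock: 17.15
ee_pos: [568.3, 2.1, 6.4]
ee_rot: [-180.0, 0.0, -175.0]
ft_force: [-1.2, -1.1, 4.0]
grip_width: 0.414
gripper_force: 42.4
```

Call:
servo_tool --pt "0 0 -0.1 0" --pt "0 0.1 0 0" --pt "0 0 0.05 0" --pt "0 0 0.05 0" --pt "0 0 0 0" --pt "0 0 0 0"

```text
clock: 17.75
ee_pos: [567.9, 7.1, 6.3]
ee_rot: [180.0, 0.0, -175.0]
ft_force: [-1.6, 0.6, 4.8]
grip_width: 0.411
gripper_force: 42.4
```

Call:
servo_tool --pt "0 0 0 0" --pt "0 0 0 0" --pt "0 0 0 0" --pt "0 0 0 0" --pt "0 0 -0.3 0" --pt "0 0 -0.6 0" --pt "0 0 -0.8 0" --pt "0 0 -0.8 0" --pt "0 0 -0.3 0" --pt "0 0 0 0" --gripper 65

```text
clock: 18.75
ee_pos: [569.1, 6.8, 120.2]
ee_rot: [180.0, 0.2, -175.0]
ft_force: [-0.1, 0.4, 0.8]
grip_width: 0.761
gripper_force: 0.0
```

```bash
python3 plan.py 412 305 100 97.5
```

```text
clock 18.8 pos [569.1   6.8 120.2] yaw -175.0 F [-0.1  0.4  0.8] w 65.0 q [ 20.  51. -45. 104.  49.  47.  44.]
turn 87.5deg: 11 rows of 0.0884; then tool mm [ 316.2 -116.8   20.2]: 9 rows of [ 0.878 -0.325  0.056]; xy part/row [ 0.878 -0.325]
```

Call:
servo_tool --pt "0 0 0 0.088" --pt "0 0 0 0.088" --pt "0 0 0 0.088" --pt "0 0 0 0.088" --pt "0 0 0 0.088" --pt "0 0 0 0.088" --pt "0 0 0 0.088" --pt "0 0 0 0.088" --pt "0 0 0 0.088" --pt "0 0 0 0.088"

```text
clock: 19.75
ee_pos: [566.8, 6.1, 116.6]
ee_rot: [-179.8, 0.0, 105.5]
ft_force: [-1.0, 0.3, -1.0]
grip_width: 0.761
gripper_force: 0.0
```

Call:
servo_tool --pt "0 0 0 0.088" --pt "0.45 -0.16 0 0" --pt "0.88 -0.32 0 0" --pt "0.88 -0.32 0 0" --pt "0.88 -0.32 0 0" --pt "0.88 -0.32 0 0" --pt "0.88 -0.32 0 0" --pt "0.88 -0.32 0 0" --pt "0.88 -0.32 0 0" --pt "0 0 0 0"

```text
clock: 20.75
ee_pos: [432.8, 261.6, 117.3]
ee_rot: [-179.9, -0.2, 98.5]
ft_force: [0.5, 0.3, -0.5]
grip_width: 0.76
gripper_force: 0.0
```

Call:
servo_tool --pt "0.88 -0.32 0 0" --pt "0.4 -0.16 0.3 0" --pt "0 0 0.5 0" --pt "0 0 0.5 0" --pt "0 0 0.4 0" --pt "0 0 0 0" --pt "0 0 0 0" --pt "0 0 0 0" --pt "0 0 0 0"

```text
clock: 21.65
ee_pos: [411.1, 303.5, 50.7]
ee_rot: [179.9, -0.0, 97.8]
ft_force: [-0.8, -0.5, 0.5]
grip_width: 0.761
gripper_force: 0.0
```

```bash
python3 plan.py 412 305 5 97.5
```

```text
clock 21.6 pos [411.1 303.5  50.7] yaw 97.8 F [-0.8 -0.5  0.5] w 65.0 q [-35.  49. -10. 117.  28.  17. -61.]
turn 0.3deg: 1 rows of 0.0038; then tool mm [ 1.4  1.1 45.7]: 2 rows of [0.017 0.014 0.572]; xy part/row [0.017 0.014]
```

Call:
servo_tool --pt "0.03 0.02 0.3 0" --pt "0 0 0.4 0" --pt "0 0 0.3 0" --pt "0 0 0.15 0" --pt "0 0 0 0" --pt "0 0 0 0" --gripper 62

```text
clock: 22.25
ee_pos: [411.2, 304.7, 4.1]
ee_rot: [180.0, 0.0, 97.9]
ft_force: [0.4, 0.7, -0.1]
grip_width: 0.723
gripper_force: 0.0
```

Call:
servo_tool --pt "0 0 0.05 0" --pt "0 0 0.05 0" --pt "0 0 0 0" --pt "0 0 0 0"

```text
clock: 22.65
ee_pos: [411.3, 304.7, 0.2]
ee_rot: [180.0, -0.0, 97.9]
ft_force: [0.3, -0.5, -0.1]
grip_width: 0.727
gripper_force: 0.0
```

```bash
python3 plan.py 412 305 0 97.5
python3 - <<'E'
from h import *
im=manip.camera("scene");c=cv2.resize(im[170:270,350:480],(780,600),interpolation=cv2.INTER_CUBIC);cv2.imwrite("pics/s4.png",cv2.convertScaleAbs(c,alpha=1.6))
E
```

```text
clock 22.6 pos [4.113e+02 3.047e+02 2.000e-01] yaw 97.9 F [ 0.3 -0.5 -0.1] w 62.0 q [-38.  54.  -6. 117.  29.  10. -63.]
turn 0.4deg: 1 rows of 0.0040; then tool mm [0.2 0.8 0.2]: 1 rows of [0.005 0.019 0.005]; xy part/row [0.005 0.019]
```

View pics/s4.png

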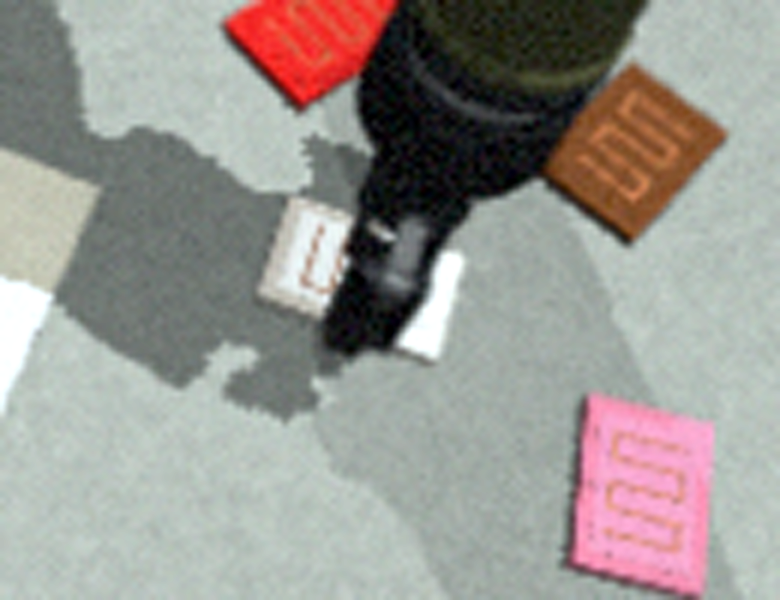

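The fingers straddle the sample at crop (375,290), clear of the neighbouring plates and with no contact yet. Going 3 mm lower, then closing.

Call:
servo_tool --pt "0 0 0.04 0" --pt "0 0 0.03 0" --pt "0 0 0 0" --pt "0 0 0 0"

```text
clock: 23.1
ee_pos: [411.2, 304.7, -2.8]
ee_rot: [-180.0, 0.0, 97.9]
ft_force: [0.1, -0.1, -0.2]
grip_width: 0.73
gripper_force: 0.0
```

Call:
servo_tool --pt "0 0 0 0" --pt "0 0 0 0" --pt "0 0 0 0" --pt "0 0 0 0" --pt "0 0 0 0" --pt "0 0 0 0" --gripper 45 --force 30

```text
clock: 23.7
ee_pos: [411.3, 304.7, -2.5]
ee_rot: [180.0, -0.0, 97.9]
ft_force: [-1.1, 0.2, 5.3]
grip_width: 0.599
gripper_force: 31.8
```

```bash
python3 plan.py 557.3 130.6 70 95
```

```text
clock 23.7 pos [411.3 304.7  -2.5] yaw 97.9 F [-1.1  0.2  5.3] w 51.1 q [-38.  55.  -6. 117.  29.  10. -63.]
turn 2.9deg: 1 rows of 0.0318; then tool mm [-186.2  130.3  -72.5]: 6 rows of [-0.776  0.543 -0.302]; xy part/row [-0.776  0.543]
```

Call:
servo_tool --pt "0 0 -0.2 0" --pt "0 0 -0.4 0" --pt "0 0 -0.6 0" --pt "0 0 -0.6 0.032" --pt "0 0 0 0" --pt "-0.4 0.27 0 0" --pt "-0.7 0.5 0 0" --pt "-0.7 0.5 0 0" --pt "-0.7 0.5 0 0" --pt "-0.7 0.5 0 0"

```text
clock: 24.7
ee_pos: [513.2, 183.7, 68.6]
ee_rot: [-179.9, 0.0, 95.0]
ft_force: [0.4, 1.2, 0.1]
grip_width: 0.598
gripper_force: 31.5
```

Call:
servo_tool --pt "-0.7 0.5 0 0" --pt "-0.5 0.33 0 0" --pt "-0.2 0.13 0 0" --pt "0 0 0 0" --pt "0 0 0 0" --pt "0 0 0 0" --pt "0 0 0 0" --pt "0 0 0 0"

```text
clock: 25.5
ee_pos: [555.4, 133.6, 69.4]
ee_rot: [-180.0, -0.0, 95.1]
ft_force: [0.7, -0.7, -0.7]
grip_width: 0.598
gripper_force: 31.5
```

```bash
python3 plan.py 557.3 130.6 13.5 95
python3 - <<'E'
from h import *
im=manip.camera("scene");c=cv2.resize(im[150:290,260:440],(771,600),interpolation=cv2.INTER_CUBIC);cv2.imwrite("pics/s5.png",cv2.convertScaleAbs(c,alpha=1.6))
E
```

```text
clock 25.5 pos [555.4 133.6  69.4] yaw 95.1 F [ 0.7 -0.7 -0.7] w 51.0 q [ -7.  50. -18. 106.  30.  29. -41.]
turn 0.1deg: 1 rows of 0.0010; then tool mm [-3.2  1.6 55.9]: 2 rows of [-0.04   0.02   0.698]; xy part/row [-0.04  0.02]
```

View pics/s5.png

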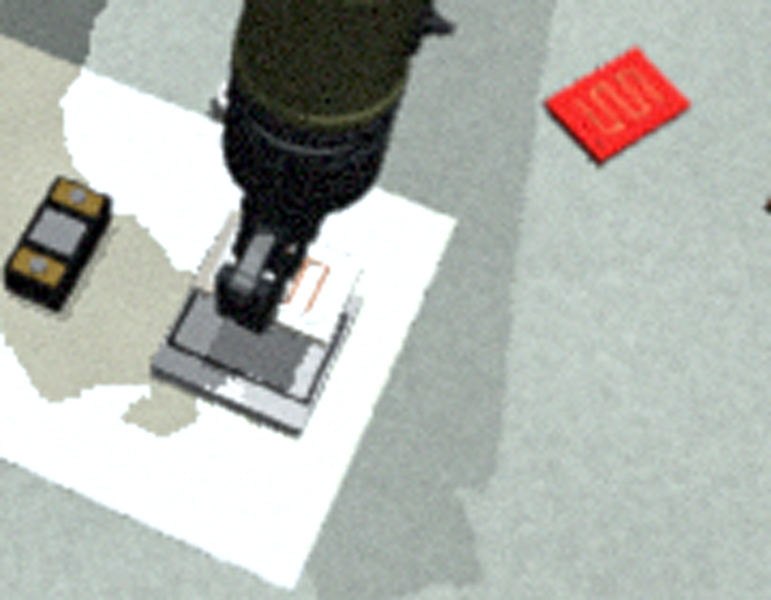

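The sample hangs level in the grip above the stage (crop (280,270)). The shunt stands at (58,240) in place. Lowering.

Call:
servo_tool --pt "-0.08 0.05 0.3 0" --pt "0 0 0.4 0" --pt "0 0 0.35 0" --pt "0 0 0.15 0" --pt "0 0 0 0" --pt "0 0 0 0" --pt "0 0 0 0"

```text
clock: 26.25
ee_pos: [558.6, 129.8, 21.8]
ee_rot: [179.9, -0.0, 95.0]
ft_force: [0.4, 0.4, -0.8]
grip_width: 0.598
gripper_force: 31.5
```

Call:
servo_tool --pt "0 0 0.06 0" --pt "0 0 0.05 0" --pt "0 0 0 0" --pt "0 0 0 0"

```text
clock: 26.65
ee_pos: [558.2, 129.6, 16.9]
ee_rot: [180.0, 0.0, 95.0]
ft_force: [1.3, 0.2, -0.8]
grip_width: 0.595
gripper_force: 31.5
```

Call:
servo_tool --pt "0 0 0.06 0" --pt "0 0 0.03 0" --pt "0 0 0 0" --pt "0 0 0 0"

```text
clock: 27.05
ee_pos: [558.1, 129.6, 13.2]
ee_rot: [-180.0, 0.0, 95.0]
ft_force: [-0.2, 0.5, -0.6]
grip_width: 0.599
gripper_force: 31.5
```

Call:
servo_tool --pt "0 0 0.03 0" --pt "0 0 0 0" --pt "0 0 0 0"

```text
clock: 27.35
ee_pos: [558.3, 129.7, 12.5]
ee_rot: [180.0, 0.0, 95.0]
ft_force: [-1.1, -0.1, 6.1]
grip_width: 0.601
gripper_force: 32.1
```

Call:
servo_tool --pt "0 0 0 0" --pt "0 0 0 0" --pt "0 0 0 0" --pt "0 0 -0.2 0" --pt "0 0 -0.5 0" --pt "0 0 -0.8 0" --pt "0 0 -0.8 0" --pt "0 0 -0.8 0" --pt "0 0 -0.2 0" --pt "0 0 0 0" --gripper 64

```text
clock: 28.35
ee_pos: [559.0, 129.8, 145.6]
ee_rot: [179.8, -0.0, 95.0]
ft_force: [-0.5, 0.4, -0.5]
grip_width: 0.752
gripper_force: 0.0
```

```bash
python3 plan.py 428.5 -291 120 95
```

```text
clock 28.4 pos [559.  129.8 145.6] yaw 95.0 F [-0.5  0.4 -0.5] w 64.2 q [ -4.  43. -23. 103.  26.  39. -37.]
turn -0.0deg: 1 rows of -0.0003; then tool mm [-407.8 -166.7   25.6]: 11 rows of [-0.927 -0.379  0.058]; xy part/row [-0.927 -0.379]
```

Call:
servo_tool --pt "-0.5 -0.2 0 0" --pt "-0.9 -0.37 0 0" --pt "-0.9 -0.37 0 0" --pt "-0.9 -0.37 0 0" --pt "-0.9 -0.37 0 0" --pt "-0.9 -0.37 0 0" --pt "-0.9 -0.37 0 0" --pt "-0.9 -0.37 0 0" --pt "-0.9 -0.37 0 0" --pt "-0.9 -0.37 0 0" --gripper 85

```text
clock: 29.35
ee_pos: [445.7, -226.5, 142.7]
ee_rot: [-179.8, -0.1, 95.0]
ft_force: [0.8, -0.5, -0.8]
grip_width: 0.995
gripper_force: 0.0
```

Call:
servo_tool --pt "-0.9 -0.37 0 0" --pt "-0.5 -0.22 0.2 0" --pt "-0.2 -0.1 0.3 0" --pt "0 0 0.4 0" --pt "0 0 0.3 0" --pt "0 0 0 0" --pt "0 0 0 0" --pt "0 0 0 0" --pt "0 0 0 0"

```text
clock: 30.25
ee_pos: [426.0, -291.4, 96.6]
ee_rot: [179.9, 0.0, 95.0]
ft_force: [-0.5, 0.5, 0.2]
grip_width: 0.997
gripper_force: 0.0
```

```bash
python3 plan.py 428.5 -291 12 95
python3 - <<'E'
from h import *
im=manip.camera("scene");c=cv2.resize(im[50:210,130:330],(750,600),interpolation=cv2.INTER_CUBIC);cv2.imwrite("pics/s6.png",cv2.convertScaleAbs(c,alpha=1.6))
im=manip.camera("top");cv2.imwrite("pics/t6.png",cv2.convertScaleAbs(cv2.resize(im[130:290,190:390],(800,640),interpolation=cv2.INTER_CUBIC)[:600],alpha=1.4))
E
```

```text
clock 30.2 pos [ 426.  -291.4   96.6] yaw 95.0 F [-0.5  0.5  0.2] w 85.1 q [ 43.  45. -23. 114.  37.  27.  -2.]
turn 0.0deg: 1 rows of 0.0002; then tool mm [ 0.2  2.5 84.6]: 3 rows of [0.001 0.021 0.705]; xy part/row [0.001 0.021]
```

View pics/s6.png

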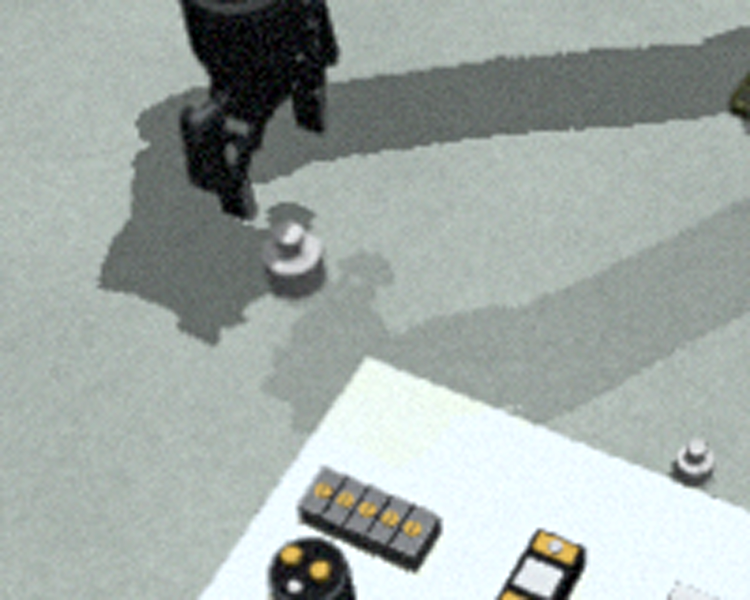

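View pics/t6.png

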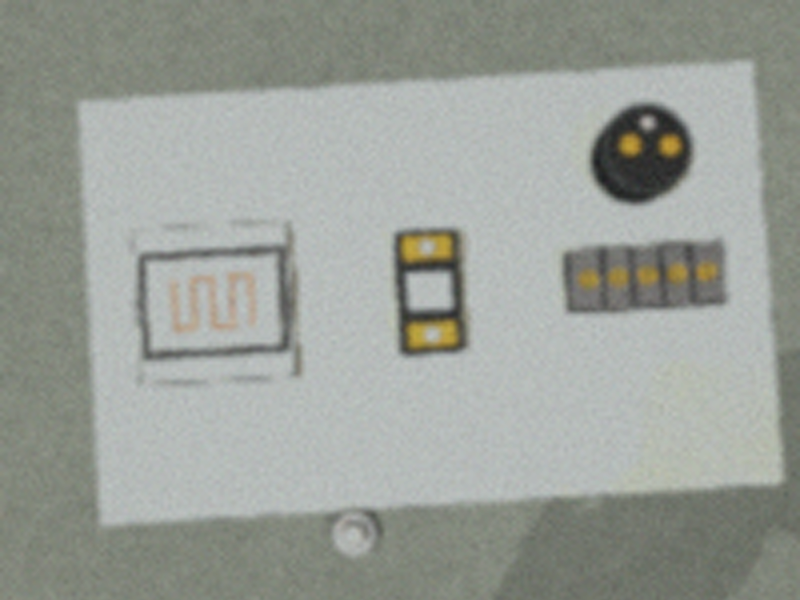

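The scene view shows the open fingers above the weight at (295,258). The top view shows the sample inside the outline (zigzag at (213,303)), the shunt at (430,291) at the sheet centre, and the standard behind the terminal. Gripping the weight.

Call:
servo_tool --pt "0 0.06 0.3 0" --pt "0 0 0.5 0" --pt "0 0 0.5 0" --pt "0 0 0.5 0" --pt "0 0 0.35 0" --pt "0 0 0.15 0" --pt "0 0 0 0"

```text
clock: 31.05
ee_pos: [427.6, -290.9, 3.1]
ee_rot: [-179.9, -0.0, 95.0]
ft_force: [0.2, 0.4, 0.5]
grip_width: 0.995
gripper_force: 0.0
```

Call:
servo_tool --pt "0 0 0 0" --pt "0 0 0 0" --pt "0 0 0 0" --pt "0 0 0 0" --pt "0 0 0 0" --pt "0 0 0 0" --pt "0 0 0 0" --pt "0 0 0 0" --pt "0 0 0 0" --gripper 32 --force 60

```text
clock: 31.95
ee_pos: [428.3, -291.6, 5.1]
ee_rot: [179.9, 0.1, 95.0]
ft_force: [0.2, 0.5, 4.8]
grip_width: 0.496
gripper_force: 60.4
```

Call:
servo_tool --pt "0 0 -0.3 0" --pt "0 0 -0.6 0" --pt "0 0 -0.8 0" --pt "0 0 -0.8 0" --pt "0 0 -0.5 0" --pt "0 0 0 0" --pt "0 0 0 0" --pt "0 0 0 0"

```text
clock: 32.75
ee_pos: [426.6, -291.0, 122.7]
ee_rot: [-179.8, -0.1, 95.0]
ft_force: [-0.3, 1.0, -5.4]
grip_width: 0.497
gripper_force: 62.2
```

```bash
python3 plan.py 557.5 130.7 120 95
```

```text
clock 32.8 pos [ 426.6 -291.   122.7] yaw 95.0 F [-0.3  1.  -5.4] w 42.5 q [ 45.  43. -26. 113.  35.  32.  -0.]
turn -0.0deg: 1 rows of -0.0002; then tool mm [408.7 167.1   2.7]: 11 rows of [0.929 0.38  0.006]; xy part/row [0.929 0.38 ]
```

Call:
servo_tool --pt "0.4 0.15 0 0" --pt "0.8 0.33 0 0" --pt "0.9 0.37 0 0" --pt "0.9 0.37 0 0" --pt "0.9 0.37 0 0" --pt "0.9 0.37 0 0" --pt "0.9 0.37 0 0" --pt "0.9 0.37 0 0" --pt "0.9 0.37 0 0" --pt "0.9 0.37 0 0"

```text
clock: 33.75
ee_pos: [535.0, 56.8, 122.5]
ee_rot: [-179.8, 0.0, 95.0]
ft_force: [1.0, -1.9, -4.3]
grip_width: 0.494
gripper_force: 62.2
```

Call:
servo_tool --pt "0.9 0.37 0 0" --pt "0.7 0.27 0 0" --pt "0.2 0.1 0 0" --pt "0 0 0.3 0" --pt "0 0 0.5 0" --pt "0 0 0.3 0" --pt "0 0 0 0" --pt "0 0 0 0" --pt "0 0 0 0" --pt "0 0 0 0"

```text
clock: 34.75
ee_pos: [559.5, 129.7, 80.8]
ee_rot: [179.9, -0.0, 95.0]
ft_force: [0.5, -0.4, -5.2]
grip_width: 0.496
gripper_force: 62.1
```

```bash
python3 plan.py 557.5 130.7 30 95
```

```text
clock 34.8 pos [559.5 129.7  80.8] yaw 95.0 F [ 0.5 -0.4 -5.2] w 42.4 q [ -6.  49. -19. 105.  29.  31. -40.]
turn -0.0deg: 1 rows of -0.0004; then tool mm [ 1.2 -1.9 50.8]: 2 rows of [ 0.015 -0.024  0.635]; xy part/row [ 0.015 -0.024]
```

Call:
servo_tool --pt "0.03 -0.04 0.3 0" --pt "0 0 0.4 0" --pt "0 0 0.3 0" --pt "0 0 0.15 0" --pt "0 0 0 0" --pt "0 0 0 0" --pt "0 0 0 0"

```text
clock: 35.45
ee_pos: [557.8, 130.9, 34.6]
ee_rot: [179.9, -0.0, 95.0]
ft_force: [0.5, -0.1, -4.4]
grip_width: 0.497
gripper_force: 62.1
```

Call:
servo_tool --pt "0 0 0.04 0" --pt "0 0 0 0" --pt "0 0 0 0"

```text
clock: 35.75
ee_pos: [557.4, 130.7, 32.7]
ee_rot: [180.0, 0.0, 95.0]
ft_force: [-0.4, 0.3, -4.3]
grip_width: 0.496
gripper_force: 62.1
```

Call:
servo_tool --pt "0 0 0.05 0" --pt "0 0 0.03 0" --pt "0 0 0 0" --pt "0 0 0 0"

```text
clock: 36.15
ee_pos: [557.2, 130.7, 29.2]
ee_rot: [-180.0, 0.0, 95.0]
ft_force: [-0.3, 1.1, -4.0]
grip_width: 0.495
gripper_force: 62.1
```

Call:
servo_tool --pt "0 0 0.03 0" --pt "0 0 0 0" --pt "0 0 0 0"

```text
clock: 36.45
ee_pos: [557.4, 130.8, 28.2]
ee_rot: [180.0, -0.0, 95.0]
ft_force: [0.0, 0.1, -2.8]
grip_width: 0.495
gripper_force: 62.4
```

Call:
servo_tool --pt "0 0 0.02 0" --pt "0 0 0 0" --pt "0 0 0 0"

```text
clock: 36.75
ee_pos: [557.4, 130.8, 28.1]
ee_rot: [180.0, 0.0, 95.0]
ft_force: [-2.2, 0.7, 5.8]
grip_width: 0.493
gripper_force: 63.2
```

Call:
servo_tool --pt "0 0 0 0" --pt "0 0 0 0" --pt "0 0 0 0" --pt "0 0 0 0" --pt "0 0 -0.2 0" --pt "0 0 -0.5 0" --pt "0 0 -0.8 0" --pt "0 0 -0.8 0" --pt "0 0 -0.8 0" --pt "0 0 -0.5 0" --gripper 75

```text
clock: 37.75
ee_pos: [558.1, 131.1, 174.3]
ee_rot: [179.8, -0.0, 95.0]
ft_force: [0.4, 1.1, 0.0]
grip_width: 0.879
gripper_force: 0.0
```

Call:
servo_tool --pt "-0.5 0.2 0 0" --pt "-0.9 -0.2 0 0" --pt "-0.9 -0.2 0 0" --pt "-0.9 -0.2 0 0" --pt "-0.9 -0.2 0 0" --pt "-0.9 -0.2 0 0" --pt "-0.9 -0.2 0 0" --pt "-0.9 -0.2 0 0" --pt "-0.9 -0.2 0 0" --pt "0 0 0 0"

```text
clock: 38.75
ee_pos: [526.1, -188.7, 171.2]
ee_rot: [-179.9, 0.3, 94.4]
ft_force: [-0.2, -0.7, 0.3]
grip_width: 0.875
gripper_force: 0.0
```

```bash
python3 plan.py 450 -250 160 95
python3 - <<'E'
from h import *
im=manip.camera("top");cv2.imwrite("pics/t7.png",cv2.convertScaleAbs(cv2.resize(im[130:280,190:390],(800,600),interpolation=cv2.INTER_CUBIC),alpha=1.4))
E
```

```text
clock 38.8 pos [ 526.1 -188.7  171.2] yaw 94.4 F [-0.2 -0.7  0.3] w 74.7 q [ 31.  41. -27. 104.  27.  41.  -7.]
turn -0.6deg: 1 rows of -0.0067; then tool mm [-54.4 -81.2  11.2]: 3 rows of [-0.453 -0.677  0.093]; xy part/row [-0.453 -0.677]
```

View pics/t7.png

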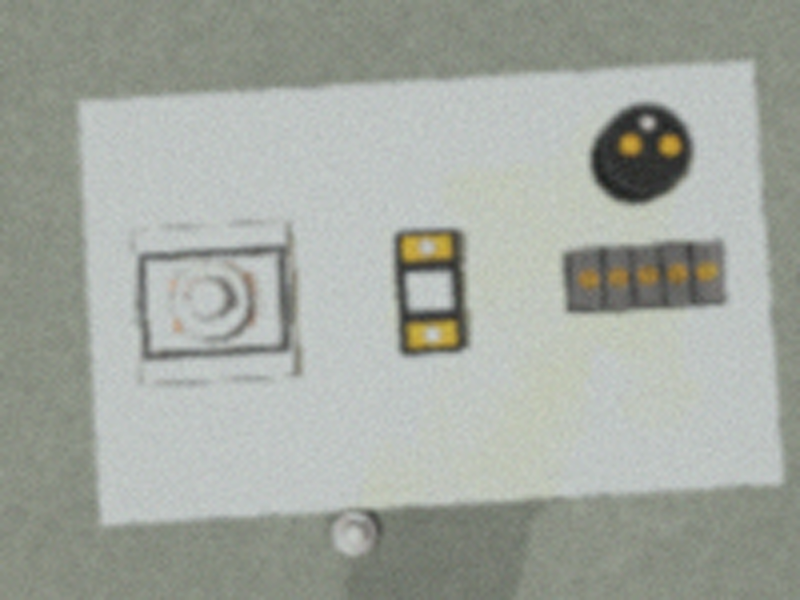

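Everything is in place: the weight (211,300) stands mid-plate, the shunt (430,291) is at the centre and the standard is behind the terminal. The small weight (354,533) hasn't moved. Handing in.

Call:
servo_tool --pt "0 0 0 0" --pt "0 0 0 0" --pt "0 0 0 0" --pt "0 0 0 0" --pt "0 0 0 0"

```text
clock: 39.3
ee_pos: [528.4, -180.3, 171.3]
ee_rot: [180.0, -0.0, 95.1]
ft_force: [-0.0, -0.8, 0.5]
grip_width: 0.879
gripper_force: 0.0
```

```bash
python3 -c "
from plant import manip
print(manip.hand_in())"
```

```text
the job is handed in; nothing more can be done
None
```

I handed the job in at about 39 s: the last top view shows the sample, large weight, standard resistor and shunt in place and the small weight unmoved; hand-in returned no verdict, and the screwdriver was outside that last view.

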